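# Push a slide tray out over the riser's front edge

## Robot

A 6-joint arm with a two-finger parallel gripper is mounted at the origin on a cart in front of the work surface, level with it; the furniture and walls round the work are solid. World frame = base frame: x ahead of the robot, y to its left, z up, the work surface at z = 0. Lengths are in m, angles in rad, forces in N, time in s.
With the tool pointing down it reaches from about 0.35 to 0.975 m from the base axis. Payload 4.9 kg.
Tool frame: the origin (TCP) lies where the fingers leave the gripper's body, on its centre line; the fingertips stand 73 mm ahead of it and the grasp point (between the pads) lies 54 mm ahead of it; z points along the fingers, y is the direction in which the jaws open and shut (so a half turn about z gives the same grasp; the last joint's range is limited). The gripper opens to 85 mm and grips with 20 to 120 N. Pads are 22 mm wide; open, the fingers measure 114 mm over their backs; the gripper's body (76 mm by 85 mm) begins 54 mm behind the grasp point. The pads swing forward as they close: fully open they stand 13 mm farther back than shut.
Start: joints at [1.177, 0.053, 1.613, -0, 1.476, -0.119], TCP at [0.17, 0.602, 0.304] pointing down, gripper open.
Joint ranges: [-3.01, 3.01], [-1.01, 2.22], [0.06, 2.58], [-1.02, 4.17], [0.09, 2.62], [-3.14, 3.14]. Speed limits (rad/s): [2.57, 2.57, 3.14, 3.14, 3.14, 3.14].

## Interface

Orientations are given as a rotation vector (axis times angle).
In Python, from station import monitor, vision, workorder gives the robot as it stands.
- The arm moves only by the tool arm_command, never from a script. Its argument "rows" is text: rows parted by semicolons, each of 6 numbers parted by spaces: the shift along the world's x, y, z in mm, then the turn, a rotation vector about the world's x, y, z in degrees. In form: tx ty tz wx wy wz; .... A call has 1 to 12 rows; each row is the pose to reach, as a shift and turn from the pose measured when the call began; what a row does not reach only later rows make up. A row lasts 1/8 s, in which the tool goes at most 62.5 mm and 10.7 degrees, less where a joint would pass 70% of its speed; a pose out of reach is approached as far as the arm can. A call with a gripper value outside its range is refused whole. "jaw" is the opening, from 0 (shut) to 1 (fully open), set as the call begins (left out, the last holds). The fingers move at their own pace and stop on an object; "squeeze" is the grip in N (left out, the last holds). Time passes only in rows, so rows that repeat a pose let the fingers close. It gives the time, the measured TCP pose, the force and the opening at its end, in the units of the state.
- monitor.get_obs(): the state, without advancing time (a new reading comes with each control period).
- vision.get_image(name): name is "side" or "top" or "wrist"; returns a dict with "frame" (400x640x3 uint8, red, green, blue), "vfov" (degrees; the focal length in pixels is half the picture's height over the tangent of half this angle, whatever the lens; pixels are square), "cx", "cy" (the principal point, pixels), "distortion" ([k1, k2, p1, p2, k3] as OpenCV has them; the pictures are not rectified), "R" (3x3) and "t" (3): a world point X has camera coordinates R X + t; the wrist camera has in their place "T_tool_cam" (4x4, takes a point from camera to tool coordinates, whose origin is the TCP and whose axes are the flange's). Camera axes: x right, y down, z forward; pixel columns grow to the right and rows downward; lengths in m; the calibration is good to about 2 mm. A picture is of the moment at which its call begins: read the wrist's pose just before it. There is no depth.
- workorder.finish_job(): hands the job in, once; it reports no verdict.
The state is a dict: "t": time; "q": joint angles; "dq": joint speeds; "effort": joint torques, N m; "tool_pos": TCP position; "tool_rot": TCP orientation; "contact_force": force on the tool from outside, world axes, zero at the start; "wrist_torque": the same for the moment, N m; "opening": finger opening in m.
Only numpy, scipy, OpenCV 4.12 (cv2) and the standard library are available. Lean on these libraries where they do the work, as an engineer would, in place of code of your own. Each camera call takes 0.05 s, during which the arm holds its last target. There are 200 camera calls.

## Task

Two flat slide trays lie on the white riser; the right one already sticks out over the riser's front edge, so that it can be taken by its edge. Push the left tray across the riser towards the robot with the fingertips, without gripping or lifting it, until it sticks out just as far and its front edge is in one straight line with that of the right tray. Leave the right tray and the things around as they are, and finish clear of everything.

Things in the scene. Friction and masses are not known exactly. Their poses are not given: they have to be found in the camera images.
- tray: the tray to push, the left one (larger y): flat grey plastic tray, 165 deep (x) x 134 wide (y) x 8 mm, with four glass slides fixed side by side in it, about 0.25 kg. Origin at the centre of its underside, x from front edge to back edge (away from the robot; up to 0.35 rad askew at the start), z up. Starts wholly on the riser with free surface behind it; friction about 0.6
- tray_front_left (a point): front left top corner of the tray to push, at (-82.5, 67, 8) mm in its frame
- tray_front_right (a point): front right top corner of the tray to push, at (-82.5, -67, 8) mm in its frame
- set_tray: the tray already set out, the right one (smaller y), loose: an equal flat grey plastic tray, 165 deep (x) x 134 wide (y) x 8 mm, with four glass slides fixed side by side in it, about 0.25 kg. Origin at the centre of its underside, axes as for the other, so its front edge is at x = -82.5 mm in its frame; it lies square to the riser and its front edge sticks out 18 to 68 mm over the riser's front edge
- riser_edge (a point): point on the top front edge of the riser, a white board 18 mm thick with its top at z = 0. The edge runs straight along y and drops 130 mm to the desk; the board is 400 mm deep and 640 mm wide (y from -0.415 to 0.225). A monitor stands on its back right part
- stain_bottle: dark dropper flask with black cap, 44 mm across, 94 mm high, standing upright on the right of the riser; origin at the centre of its underside
- sample_cup: white specimen cup with a yellow screw lid, 49 mm across, 60 mm high, standing on the right of the riser; origin at the centre of its underside
- petri_dish: closed flat petri dish, 62 mm across, 15 mm high, lying behind the right tray; origin at the centre of its underside
- scanner: black hand barcode scanner, 199 x 57 x 36 mm, lying across the riser's back behind the left tray; origin under its middle, its length along its x

How it is judged:
At the end, for the whole second after the job is handed in: The pushed tray lies flat and at rest on the riser, both its front corners at least 8 mm beyond the riser edge and within 10 mm of the line of the other tray's front edge; that tray has moved less than 10 mm and turned less than 0.06 rad, the bystanders less than 15 mm (x of tray_front_left in the frame of set_tray between -0.0925 and -0.0725 m and x of tray_front_right in the frame of set_tray between -0.0925 and -0.0725 m and world x of each of tray_front_left, tray_front_right below 0.357 m and height (world z) of tray between -0.003 and 0.004 m and angle between tray's own z axis and vertical below 0.05 rad and linear speed of tray below 0.01 m/s and angular speed of tray below 0.05 rad/s and distance of set_tray from where it was at the start of the episode below 0.01 m and angle between the x axis of set_tray and the x axis of riser_edge, either way round below 0.06 rad and distance of each of stain_bottle, sample_cup, petri_dish, scanner from where it was at the start of the episode below 0.015 m); the robot touches nothing.
It fails at once if the pushed tray is lifted, tipped or falls off (height (world z) of tray above 0.01 m or height (world z) of tray below -0.02 m or angle between tray's own z axis and vertical above 0.12 rad).
It fails at once if the tray already set out is shifted by 10 mm, turned or lifted (distance of set_tray from where it was at the start of the episode above 0.01 m or angle between the x axis of set_tray and the x axis of riser_edge, either way round above 0.06 rad or angle between set_tray's own z axis and vertical above 0.06 rad).
It fails at once if a bystander is moved by 15 mm or tipped (distance of any of stain_bottle, sample_cup, petri_dish, scanner from where it was at the start of the episode above 0.015 m or angle between any of stain_bottle, sample_cup, petri_dish, scanner's own z axis and vertical above 0.3 rad).
It also fails if it takes over 38 s, if anything falls off the work surface, if the arm or the gripper's body presses on something with over 40 N, if the wrist force passes 120 N, or if a joint passes its speed limit or range.

## Working session

There is one attempt and no reset: what is moved stays moved. The work goes in short steps, Python scripts to look and compute and a tool call to move; the robot and the scene stay as the last step left them, time stands still between calls to the robot, and variables do not carry over. Pictures are saved under pics/ and viewed, about 8 in all and at most 12, crops included, and the job is handed in when it is done.

Besides the shell and the picture viewer there is one more tool, called as name(argument=value, ...) on one line, values as JSON. arm_command: Moves the arm, as the interface text tells. Its arguments: {"type":"object","properties":{"rows":{"type":"string"},"jaw":{"type":"number"},"squeeze":{"type":"number"}},"required":["rows"]}

```bash
mkdir -p pics; cat > h.py <<'E'
import numpy as np, cv2
from station import monitor, vision, workorder
def grab(n,f):
    o=monitor.get_obs(); d=vision.get_image(n); cv2.imwrite(f'pics/{f}.png',d['frame'][:,:,::-1]); 
    np.save(f'pics/{f}.npy',np.array([d,o],dtype=object),allow_pickle=True); return d,o
def load(f): return np.load(f'pics/{f}.npy',allow_pickle=True)
def cam(d):
    f=200/np.tan(np.radians(d['vfov'])/2); K=np.array([[f,0,d['cx']],[0,f,d['cy']],[0,0,1.]])
    return K,np.array(d['distortion'],float)
def ext(d,o):
    if 'R' in d: return np.array(d['R']),np.array(d['t'])
    T=np.eye(4);T[:3,:3]=cv2.Rodrigues(np.array(o['tool_rot'],float))[0];T[:3,3]=o['tool_pos']
    C=np.linalg.inv(T@np.array(d['T_tool_cam'])); return C[:3,:3],C[:3,3]
def px2w(f,pts,z):
    d,o=load(f);K,D=cam(d);R,t=ext(d,o)
    u=cv2.undistortPoints(np.array(pts,float).reshape(-1,1,2),K,D).reshape(-1,2)
    c=-R.T@t; r=np.c_[u,np.ones(len(u))]@R
    return c+r*((z-c[2])/r[:,2])[:,None]
def w2px(f,P):
    d,o=load(f);K,D=cam(d);R,t=ext(d,o)
    return cv2.projectPoints(np.array(P,float),cv2.Rodrigues(R)[0],t,K,D)[0].reshape(-1,2)
E
python3 - <<'E'
from h import *
d,o=grab('top','top0');grab('side','side0');print(o, d['vfov'],d['t'])
E
```

```text
{'t': 0.0, 'q': array([ 1.17697718e+00,  5.33675069e-02,  1.61429758e+00,  3.01978281e-05,
        1.47601465e+00, -1.19015882e-01]), 'dq': array([ 9.51898922e-06,  9.75574121e-04, -1.28947670e-03, -1.25653917e-04,
        1.09436694e-03,  1.29793589e-04]), 'effort': array([-5.88244693e-04, -3.93664885e+01, -3.70183897e+01, -3.76326102e-05,
        6.84011189e-03,  6.00540076e-06]), 'tool_pos': array([0.16941706, 0.60110411, 0.30265413]), 'tool_rot': array([-0.4302308 , -3.11142856,  0.00315867]), 'contact_force': array([-0.45673024,  0.43229054, -0.59671097]), 'wrist_torque': array([0.00862924, 0.02315556, 0.00536521]), 'opening': 0.08501654593652716} 55.25361931884374 [-0.0908014   0.55076853  0.84838578]
```

View pics/top0.png

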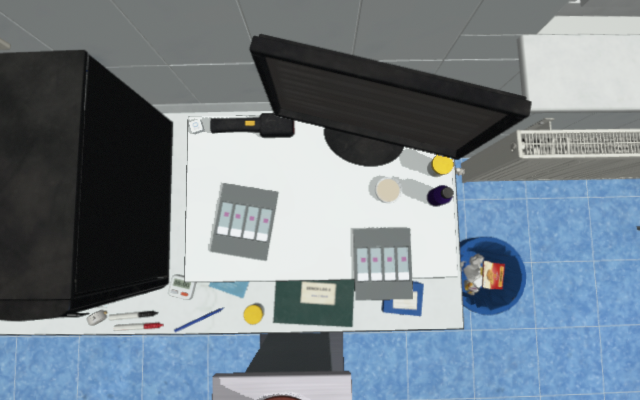

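View pics/side0.png

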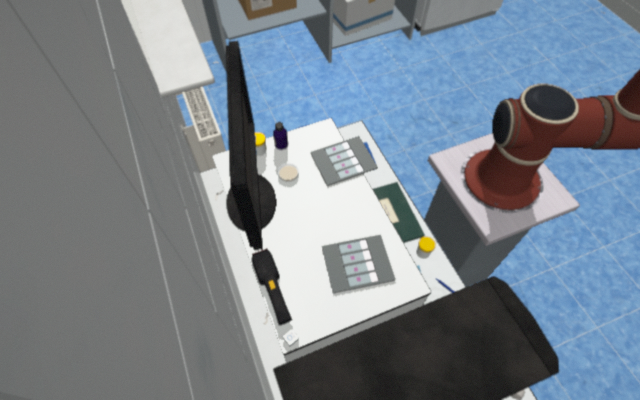

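The top view shows the left tray near px (243,221), slightly skewed, and the set tray near (382,263) over the edge. The scanner is at (250,125), and a tall black cabinet stands left of x≈172. I'll enlarge the tray area.

```bash
python3 - <<'E'
import cv2
i=cv2.imread('pics/top0.png')[170:310,190:430]
cv2.imwrite('pics/c0.png',cv2.resize(i,None,fx=3.3333,fy=3.3333,interpolation=cv2.INTER_CUBIC))
E
```

```text
(no output)
```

View pics/c0.png

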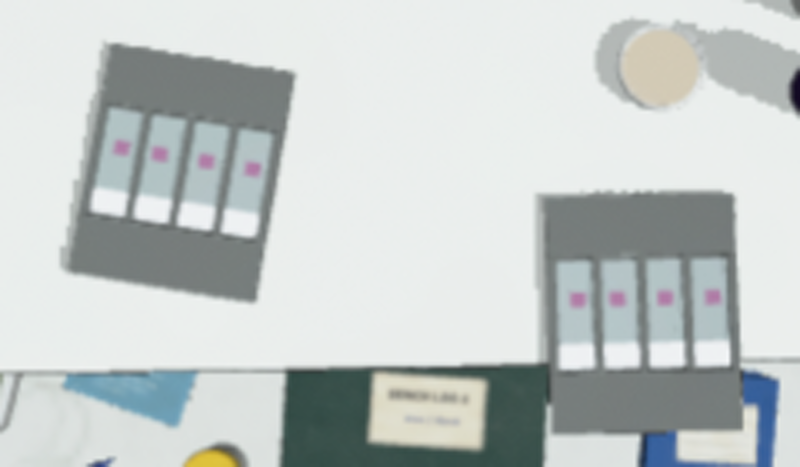

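In the crop, the left tray's corners are at about (107,43), (295,72), (256,301) and (68,270). The set tray's are at (542,195), (733,193), (742,430) and (553,432). The riser edge runs from (0,372) to (800,358).

```bash
python3 - <<'E'
from h import *
np.set_printoptions(precision=4,suppress=True)
s=240/800; c=lambda L:[(190+(a+.5)*s-.5,170+(b+.5)*s-.5) for a,b in L]
for n,L in (('tray',[(107,43),(295,72),(256,301),(68,270)]),('set',[(542,195),(733,193),(742,430),(553,432)])):
    P=px2w('top0',c(L),.008);x=(P[0]+P[1]-P[2]-P[3])/2;print(n,P[:,:2].tolist(),P.mean(0),np.linalg.norm(x),np.arctan2(x[1],x[0]), np.linalg.norm(P[0]-P[1]))
print(px2w('top0',c([(0,372),(545,365),(800,358)]),0))
print('scanner',px2w('top0',[(211,127),(294,136),(294,115)],.02))
print('cabinet',px2w('top0',[(172,125),(172,290)],.3))
from station import monitor
o=monitor.get_obs();print(cv2.Rodrigues(o['tool_rot'])[0])
print(px2w('top0',[(387,188)],.015))
E
```

```text
tray [[0.5962603094045488, 0.13612669888452694], [0.572715444302389, 0.0017878978060086037], [0.412131736701969, 0.030113062577819177], [0.43587637560770365, 0.16204004811790113]] [0.5042 0.0825 0.008 ] 0.1627590575249301 -0.16740288704667064 0.13638648814267718
set [[0.4821028914586274, -0.17129839599849186], [0.4808076068942318, -0.30588654131669857], [0.3171930942469464, -0.3051465478172857], [0.3186956157322215, -0.1744229881916844]] [ 0.3997 -0.2392  0.008 ] 0.16351524117192995 0.007291735645263701 0.13459437812292713
[[ 0.3654  0.2117  0.    ]
 [ 0.3636 -0.1708  0.    ]
 [ 0.3646 -0.3499  0.    ]]
scanner [[ 0.7294  0.1605  0.02  ]
 [ 0.7029 -0.0381  0.02  ]
 [ 0.7547 -0.0386  0.02  ]]
cabinet [[0.6458 0.1424 0.3   ]
 [0.3802 0.1359 0.3   ]]
[[-0.9625  0.2713 -0.0008]
 [ 0.2713  0.9625 -0.0018]
 [ 0.0003 -0.0019 -1.    ]]
[[ 0.5745 -0.2552  0.015 ]]
```

```bash
python3 - <<'E'
from h import *
np.set_printoptions(precision=3,suppress=True)
for z in (-.13,0,.2,.3,.4,.5):
  print(z,'top corners',px2w('top0',[(85,50),(78,300)],z)[:,:2].ravel(),'side',px2w('side0',[(555,350),(500,280),(275,370)],z)[:,:2].ravel(), 'bot',px2w('top0',[(172,125),(172,300),(85,318)],z)[:,:2].ravel(),'mon',px2w('top0',[(255,37),(272,118),(460,155),(527,102)],z)[:,:2].ravel())
E
```

```text
-0.13 top corners [1.018 0.579 0.307 0.56 ] side [0.099 0.453 0.116 0.237 0.796 0.225] bot [0.785 0.315 0.305 0.303 0.26  0.539] mon [ 1.042  0.082  0.799  0.034  0.683 -0.487  0.834 -0.69 ]
0 top corners [0.947 0.494 0.325 0.477] side [0.173 0.455 0.188 0.263 0.794 0.252] bot [0.743 0.263 0.323 0.253 0.284 0.458] mon [ 0.968  0.059  0.755  0.017  0.654 -0.439  0.786 -0.616]
0.2 top corners [0.837 0.363 0.353 0.349] side [0.287 0.459 0.299 0.303 0.79  0.294] bot [0.678 0.183 0.351 0.175 0.32  0.335] mon [ 0.853  0.024  0.688 -0.009  0.609 -0.364  0.711 -0.502]
0.3 top corners [0.782 0.297 0.366 0.286] side [0.344 0.461 0.355 0.323 0.788 0.315] bot [0.646 0.142 0.365 0.136 0.339 0.273] mon [ 0.796  0.006  0.654 -0.022  0.586 -0.327  0.674 -0.445]
0.4 top corners [0.727 0.231 0.38  0.222] side [0.401 0.462 0.41  0.343 0.786 0.336] bot [0.613 0.102 0.379 0.097 0.357 0.211] mon [ 0.739 -0.011  0.62  -0.035  0.564 -0.289  0.637 -0.388]
0.5 top corners [0.672 0.166 0.394 0.158] side [0.458 0.464 0.466 0.363 0.785 0.357] bot [0.581 0.062 0.393 0.058 0.375 0.15 ] mon [ 0.682 -0.029  0.586 -0.048  0.541 -0.252  0.6   -0.331]
```

The cabinet's right face is at y≈0.30, its front at x≈0.36 and its top near z≈0.3. I'll retract along y first, then go in over the tray.

arm_command(rows="0 -60 0 0 0 1; 0 -120 0 0 0 2; 0 -180 0 0 0 3; 0 -240 0 0 0 4; 10 -290 0 0 0 5; 70 -335 0 0 0 6; 115 -380 0 0 0 6; 160 -430 0 0 0 6; 210 -475 0 0 0 6; 260 -510 0 0 0 6; 315 -532 0 0 0 6; 375 -537 -10 0 0 6", jaw=1)

```text
t: 1.6
tool_pos: [0.5318, 0.0646, 0.2951]
tool_rot: [0.271, 3.129, -0.003]
contact_force: [0.0, 0.2, 0.7]
opening: 0.0853
```

arm_command(rows="45 0 0 0 0 0; 85 0 -20 0 0 0; 85 0 -70 0 0 0; 85 0 -120 0 0 0; 85 0 -165 0 0 0; 85 0 -175 0 0 0; 85 0 -175 0 0 0")

```text
t: 2.48
tool_pos: [0.6168, 0.0646, 0.1202]
tool_rot: [0.271, 3.129, -0.003]
contact_force: [0.8, -0.4, 0.9]
opening: 0.0856
```

```bash
python3 - <<'E'
from h import *
d,o=grab('wrist','w1');print(o['tool_pos'],o['tool_rot'],o['contact_force'])
d,o=grab('side','s1')
cv2.imwrite('pics/s1c.png',cv2.resize(d['frame'][200:360,220:460,::-1],None,fx=3,fy=3,interpolation=cv2.INTER_CUBIC))
E
```

```text
[0.61678529 0.06459856 0.12023921] [ 2.71098682e-01  3.12922587e+00 -2.95700267e-03] [ 0.83543075 -0.40643062  0.85507734]
```

View pics/w1.png

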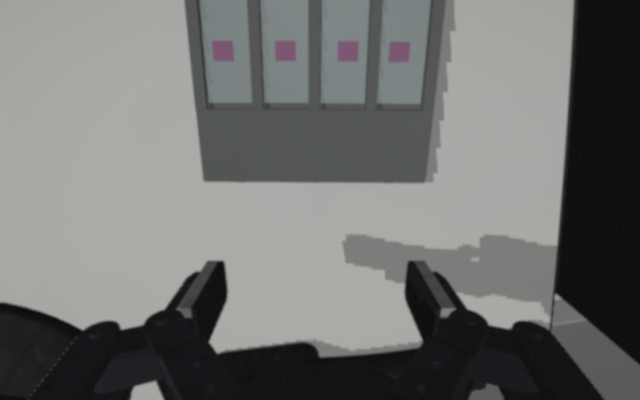

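View pics/s1c.png

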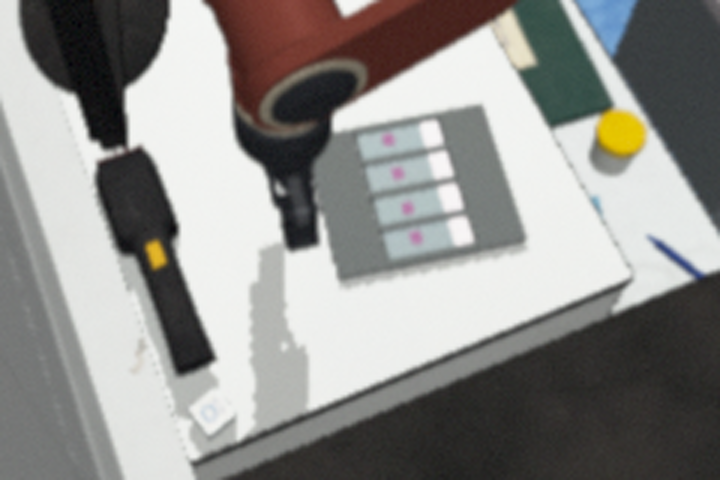

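The wrist view shows the tray's back edge straight, from px (204,181) to (428,182), with both fingers clear behind it and centred at about px 316. The scanner is well behind.

```bash
python3 - <<'E'
from h import *
print(px2w('w1',[(204,181),(428,182)],.008), w2px('w1',[[.606,.112,.06],[.606,.112,.047]]))
E
```

```text
[[0.57330052 0.00396935 0.008     ]
 [0.59715091 0.1366799  0.008     ]] [[413.35099888 239.8165266 ]
 [405.74619407 228.24656011]]
```

arm_command(rows="0 0 -25 0 0 0; 0 0 -38 0 0 0; 0 0 -42 0 0 0; 0 0 -45 0 0 0; 0 0 -45 0 0 0")

```text
t: 3.2
tool_pos: [0.6186, 0.0646, 0.0782]
tool_rot: [0.271, 3.124, -0.002]
contact_force: [0.6, -0.9, -0.3]
opening: 0.0852
```

```bash
python3 - <<'E'
from h import *
o=monitor.get_obs();print(o)
E
```

```text
{'t': 3.2, 'q': array([-0.0148809 ,  0.27776882,  1.76579653, -0.00216949,  1.09219292,
       -1.41191918]), 'dq': array([-0.00127715, -0.00167726, -0.00289434, -0.00027143,  0.0024627 ,
       -0.00017959]), 'effort': array([-1.13529744e-02, -4.28808367e+01, -3.08872855e+01, -6.21207641e-03,
       -2.88305880e-02,  3.81215341e-05]), 'tool_pos': array([0.61858383, 0.06460398, 0.07823711]), 'tool_rot': array([ 2.70526402e-01,  3.12394215e+00, -2.35790573e-03]), 'contact_force': array([ 0.57441317, -0.89157387, -0.30765358]), 'wrist_torque': array([ 0.00261052,  0.03039393, -0.00483657]), 'opening': 0.08523455397197098}
```

arm_command(rows="0 0 0 0 0 0; 0 0 0 0 0 0")

```text
t: 3.45
tool_pos: [0.6189, 0.0646, 0.0787]
tool_rot: [0.27, 3.123, -0.002]
contact_force: [0.6, 0.8, -0.0]
opening: 0.0851
```

```bash
python3 - <<'E'
from h import *
d,o=grab('side','s2');print(o['tool_pos'],o['tool_rot'],o['effort'],o['q'])
cv2.imwrite('pics/s2c.png',cv2.resize(d['frame'][150:330,220:520,::-1],None,fx=2.66,fy=2.66,interpolation=cv2.INTER_CUBIC))
E
```

```text
[0.61885065 0.06461866 0.07865568] [ 2.70472868e-01  3.12320808e+00 -2.22355977e-03] [ 2.23043207e-03 -4.29960215e+01 -3.09485543e+01 -5.50872079e-03
 -1.89133052e-02 -4.81222332e-05] [-0.01486157  0.27738815  1.76543023 -0.00213297  1.09219963 -1.41191091]
```

View pics/s2c.png

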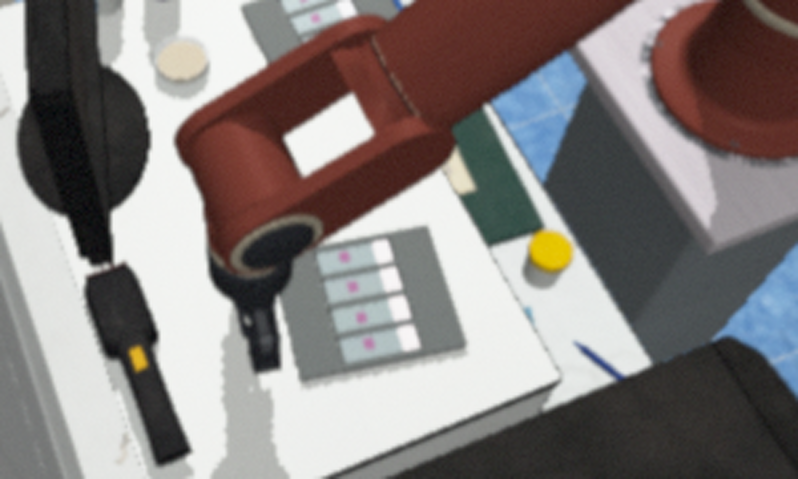

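The arm touches nothing visible and the force reads zero. I'll try a few millimetres farther down to see how it responds.

arm_command(rows="0 0 -3 0 0 0; 0 0 -5 0 0 0; 0 0 -5 0 0 0")

```text
t: 3.88
tool_pos: [0.6185, 0.0646, 0.0731]
tool_rot: [0.271, 3.124, -0.002]
contact_force: [0.5, 0.1, 0.3]
opening: 0.0856
```

```bash
python3 - <<'E'
from h import *
o=monitor.get_obs();print(o['tool_pos'],o['tool_rot'],o['effort'],o['q'],o['contact_force'],o['wrist_torque'])
E
```

```text
[0.61852614 0.06460023 0.07311793] [ 2.70557813e-01  3.12414212e+00 -2.34457573e-03] [-9.36142111e-03 -4.31604302e+01 -3.08032107e+01 -5.96895581e-03
 -2.89238262e-02  2.79277708e-05] [-0.01489608  0.28529385  1.76676252 -0.00215285  1.08390267 -1.41191701] [0.45212433 0.06221512 0.31959513] [ 0.00751284  0.02571869 -0.01755065]
```

arm_command(rows="0 0 -2 0 0 0; 0 0 -4 0 0 0; 0 0 -6 0 0 0; 0 0 -6 0 0 0")

```text
t: 4.38
tool_pos: [0.6183, 0.0646, 0.0668]
tool_rot: [0.271, 3.125, -0.002]
contact_force: [0.4, 0.0, -0.6]
opening: 0.0853
```

arm_command(rows="0 0 -1 0 0 0; 0 0 -2.5 0 0 0; 0 0 -4 0 0 0; 0 0 -4 0 0 0")

```text
t: 4.88
tool_pos: [0.6182, 0.0646, 0.0626]
tool_rot: [0.271, 3.125, -0.002]
contact_force: [0.3, -0.5, 0.4]
opening: 0.0854
```

arm_command(rows="0 0 -1 0 0 0; 0 0 -2 0 0 0; 0 0 -3 0 0 0; 0 0 -3 0 0 0")

```text
t: 5.38
tool_pos: [0.6182, 0.0646, 0.0596]
tool_rot: [0.271, 3.125, -0.002]
contact_force: [-0.9, -0.4, -1.3]
opening: 0.0852
```

arm_command(rows="0 0 -1 0 0 0; 0 0 -2 0 0 0; 0 0 -2 0 0 0")

```text
t: 5.75
tool_pos: [0.6185, 0.0646, 0.0595]
tool_rot: [0.27, 3.126, -0.002]
contact_force: [-5.7, -0.5, 10.9]
opening: 0.0852
```

Contact with the riser comes at TCP z≈0.0595. I'll raise 3 mm and then push, squaring the tray as it goes.

arm_command(rows="0 0 2 0 0 0; 0 0 3 0 0 0; -7 1 3 0 0 0; -14 2 3 0 0 0; -19 3 3 0 0 0; -23 4 3 0 0 0; -27 5 3 0 0 0; -32 5 3 0 0 0.5; -37 5 3 0 0 1; -42 5 3 0 0 2; -47 5 3 0 0 2.5; -47 5 3 0 0 2.5")

```text
t: 7.25
tool_pos: [0.5708, 0.0696, 0.0624]
tool_rot: [0.201, 3.132, -0.003]
contact_force: [-0.3, 0.1, 0.1]
opening: 0.0857
```

```bash
python3 - <<'E'
from h import *
d,o=grab('wrist','w2');print(o['tool_pos'],o['tool_rot'],o['contact_force'])
E
```

```text
[0.57084953 0.06958327 0.06238929] [ 2.01019672e-01  3.13217461e+00 -2.68383373e-03] [-0.31880012  0.10812715  0.1174161 ]
```

View pics/w2.png

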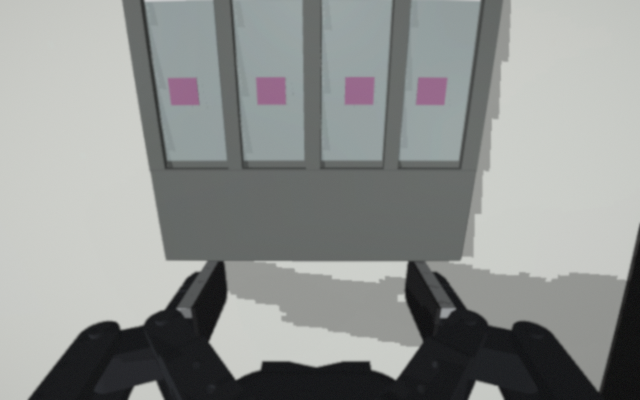

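The wrist view shows both fingertips against the back edge, which runs along row 260 from px (167,260) to (461,260). The tray sits square to the gripper.

```bash
python3 - <<'E'
from h import *
P=px2w('w2',[(167,260),(461,260)],.008);print(P,np.degrees(np.arctan2(*(P[1]-P[0])[:2])), P.mean(0))
r=monitor.get_obs()['tool_rot'];print(np.degrees(2*np.arctan2(r[1],r[0]))-90)
E
```

```text
[[0.55102318 0.0047619  0.008     ]
 [0.5678969  0.13593941 0.008     ]] 7.329858087864789 [0.55946004 0.07035065 0.008     ]
82.6465978659185
```

arm_command(rows="-4 0 0 0 0 0.5; -9 0 0 0 0 1; -15 0 0 0 0 1.8; -21 0 0 0 0 2.6; -27 0 0 0 0 3.4; -33 0 0 0 0 4.2; -39 0 0 0 0 5; -45 0 0 0 0 5.8; -51 0 0 0 0 6.6; -56 0 0 0 0 7.4; -60 0 0 0 0 7.4; -60 0 0 0 0 7.4")

```text
t: 8.8
tool_pos: [0.5104, 0.0695, 0.0622]
tool_rot: [-0.002, 3.14, -0.003]
contact_force: [0.6, -0.8, 0.6]
opening: 0.0854
```

```bash
python3 - <<'E'
from h import *
d,o=grab('wrist','w3');print(o['tool_pos'],o['tool_rot'],o['contact_force'])
d2,_=grab('top','t3')
a=d['frame'][:,:,::-1]; b=cv2.resize(d2['frame'][190:310,200:440,::-1],None,fx=2.6666,fy=2.6666,interpolation=cv2.INTER_CUBIC)
cv2.imwrite('pics/m3.png',np.vstack([a[100:340],b]))
E
```

```text
[0.5103791  0.069529   0.06219671] [-1.72927801e-03  3.13967009e+00 -2.71418761e-03] [ 0.5800664  -0.76154394  0.5937506 ]
```

View pics/m3.png

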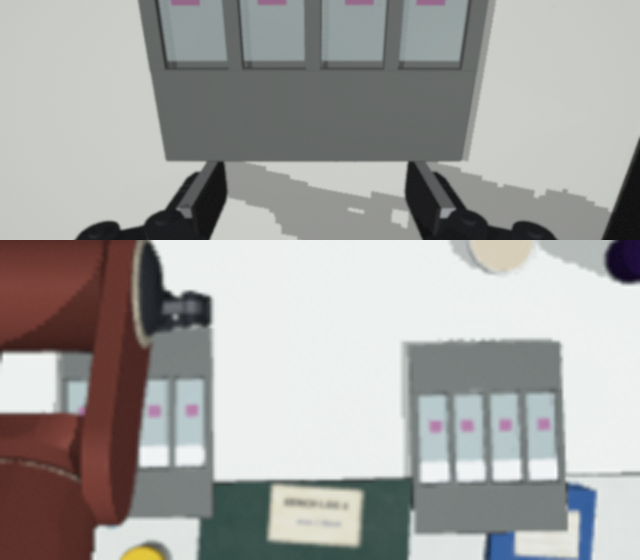

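In the wrist half, the edge is along row 160 (260 in the full frame), still against both fingers. In the top half, the pushed tray's front right corner is at about (211,516), and the set tray's front edge runs from (416,532) to (567,529).

```bash
python3 - <<'E'
from h import *
P=px2w('w3',[(167,260),(464,260)],.008);print(P,np.degrees(np.arctan2(*(P[1]-P[0])[:2])))
s=.375
print(px2w('t3',[(200+(a+.5)*s-.5,190+(b-240+.5)*s-.5) for a,b in [(211,516),(130,517),(416,532),(567,529),(407,342),(559,340)]],.008))
E
```

```text
[[0.49895158 0.00273425 0.008     ]
 [0.49875194 0.13616063 0.008     ]] -0.08573014588422878
[[ 0.33574213  0.00195691  0.008     ]
 [ 0.33606065  0.07208707  0.008     ]
 [ 0.31883017 -0.1747432   0.008     ]
 [ 0.31851787 -0.30534664  0.008     ]
 [ 0.48259695 -0.17145872  0.008     ]
 [ 0.48166794 -0.30536488  0.008     ]]
```

Both estimates agree: 17 mm to go. I'll push that and then back off.

arm_command(rows="-4 0 0 0 0 0; -9 0 0 0 0 0; -14 0 0 0 0 0; -17 0 0 0 0 0; -17 0 0 0 0 0; -10 0 0 0 0 0; 10 0 0 0 0 0; 20 0 10 0 0 0; 20 0 60 0 0 0; 20 0 120 0 0 0; 20 0 180 0 0 0; 20 0 200 0 0 0")

```text
t: 10.4
tool_pos: [0.5322, 0.0696, 0.268]
tool_rot: [-0.002, 3.132, -0.003]
contact_force: [0.7, -0.6, 0.7]
opening: 0.0853
```

arm_command(rows="0 0 30 0 0 0; -20 0 40 0 0 0; -60 0 40 0 0 0; -100 -20 40 0 0 0; -110 -40 40 0 0 0; -110 -40 40 0 0 0")

```text
t: 11.15
tool_pos: [0.4215, 0.029, 0.3075]
tool_rot: [0.001, 3.133, -0.002]
contact_force: [0.1, -0.0, -0.0]
opening: 0.0853
```

```bash
python3 - <<'E'
from h import *
d,o=grab('wrist','w4');print(o['tool_pos'],o['tool_rot'],o['contact_force'],o['t'])
d2,_=grab('top','t4');d3,_=grab('side','s4')
b=cv2.resize(d2['frame'][190:310,200:440,::-1],None,fx=2.6666,fy=2.6666,interpolation=cv2.INTER_CUBIC)
c=cv2.resize(d3['frame'][120:320,220:440,::-1],None,fx=1.4,fy=1.4)
e=np.zeros((280,640,3),np.uint8); e[:,:308]=c; w=cv2.resize(d['frame'][:,:,::-1],(330,206)); e[:206,310:]=w
cv2.imwrite('pics/m4.png',np.vstack([b,e]))
E
```

```text
[0.42145767 0.02904263 0.30747442] [ 1.39694108e-03  3.13253413e+00 -2.39253998e-03] [ 0.12055127 -0.04900041 -0.02564875] 11.15
```

View pics/m4.png

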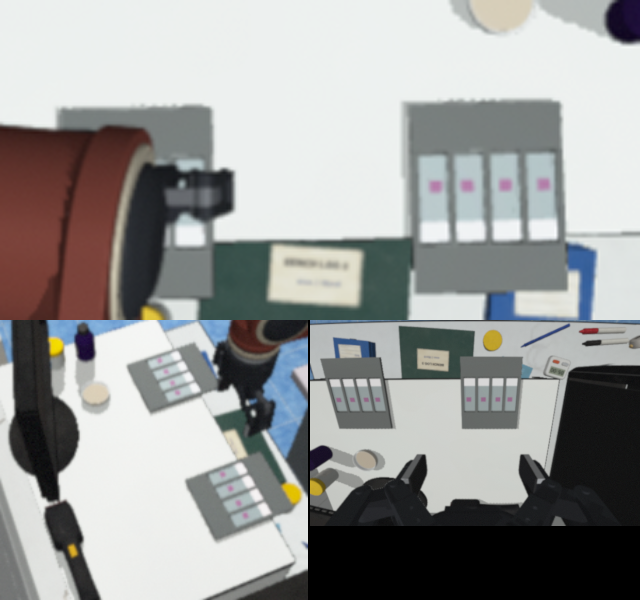

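The two trays look level in all three views, and nothing else has moved. I'll take one enlarged wrist crop to get numbers.

```bash
python3 - <<'E'
import cv2,numpy as np
i=cv2.imread('pics/w4.png')
z=lambda a:cv2.resize(a,None,fx=4,fy=4,interpolation=cv2.INTER_CUBIC)
cv2.imwrite('pics/c4.png',np.vstack([z(i[60:100,10:190]),z(i[60:100,270:450])]))
E
```

```text
(no output)
```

View pics/c4.png

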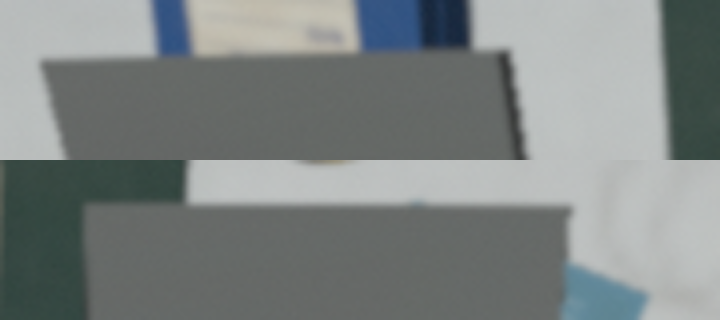

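The set tray's front corners are at crop (41,61) and (500,52), and the pushed tray's at (84,205) and (570,207).

```bash
python3 - <<'E'
from h import *
g=lambda a,b,x0,y0:(x0+(a+.5)/4-.5,60+(b-y0+.5)/4-.5)
print('wrist',px2w('w4',[g(41,61,10,0),g(500,52,10,0),g(84,205,270,160),g(570,207,270,160)],.008))
s=.375
print('top',px2w('t4',[(200+(a+.5)*s-.5,190+(b+.5)*s-.5) for a,b in [(58,107),(212,107),(212,299),(407,102),(559,100),(416,292),(567,289)]],.008))
E
```

```text
wrist [[ 0.31775866 -0.30469234  0.008     ]
 [ 0.31826714 -0.17120567  0.008     ]
 [ 0.31822411  0.00150251  0.008     ]
 [ 0.31863004  0.13437202  0.008     ]]
top [[ 4.83989949e-01  1.35727940e-01  8.00000000e-03]
 [ 4.81504574e-01 -4.92720222e-05  8.00000000e-03]
 [ 3.16229378e-01  1.25881856e-03  8.00000000e-03]
 [ 4.82596951e-01 -1.71458725e-01  8.00000000e-03]
 [ 4.81667941e-01 -3.05364876e-01  8.00000000e-03]
 [ 3.18830174e-01 -1.74743199e-01  8.00000000e-03]
 [ 3.18517870e-01 -3.05346644e-01  8.00000000e-03]]
```

Both cameras agree to within about 3 mm, so I'm handing the job in.

```bash
python3 -c "
from station import workorder,monitor
print(monitor.get_obs()['contact_force']);print(workorder.finish_job())"
```

```text
[-0.34016035 -0.41567111  0.0872484 ]
the job is handed in; nothing more can be done
None
```

I pushed the left tray towards the robot with the open fingertips on its back edge, turning it square by about 9.6°. I then backed off, lifted clear and handed the job in at about 11 s.

- **Alignment:** the last wrist view puts the pushed tray's front corners at x = 0.3182 and 0.3186 m. The set tray's are at 0.3178 and 0.3183 m, so the two front edges line up within 1 mm. The top view put one front corner about 2.5 mm farther out, still well inside the 10 mm limit.
- **Overhang:** the pushed tray sticks out about 46 mm past the riser edge.
- **Other objects:** the set tray's corners stayed at the same pixels in the top view. The scanner, bottle, cup and dish looked unmoved in the last pictures, but I did not measure them.
- **Arm:** the contact force was near zero at the end, with the gripper about 0.3 m above the riser.
- **Disagreement:** during the descent the arm stopped about 3 mm above its commanded height with no contact force. I did not find out why; it then moved normally, and later descents were controlled by small steps until the fingertips touched the riser.

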